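# Fit the half-module spacer and hold the row of rail units closed up

## Task

On the mounting plate, first slide the narrow unit (the one with the two dials) along the rail until it butts flush against its left-hand neighbour; no gap takes the spacer before that. Then take the thin spacer from the short off-cut of rail and seat it fully down on the plate's rail in the gap that is now wide enough, directly to the right of the narrow unit, and let go of it. Finally push the loose end stop at the right-hand end of the row to the left until everything is closed up flush against the fixed end stop, and finish while still pressing it there firmly with the fingers, so that it could be screwed tight; leave the screwdriver on the plate where it lies.

Things in the scene. Friction and masses are not known exactly. Their poses are not given: they have to be found in the camera images.
- mount_plate: Fixed metal plate 200x300x4 mm flat on the bench. Origin: centre of its underside; x away from robot, y left along its 35 mm wide, 260 mm long rail (centred; top 11.5 mm above bench), z up. Far edge: wiring duct 34 mm high from x=+72 mm. All units stand centred on the rail (x=0), slide along it only, each with 0.7 N friction; rail right of the loose end stop is bare for 70 mm.
- end_clamp: Fixed end stop at the left end of the row, 12 mm wide along y; its right face is 6 mm right (-y) of its origin. Origin: centre of underside, on the plate's rail line. To its right follow two wide units and the narrow unit in any order, then the loose end stop.
- narrow_unit: Light grey rail unit, 27 mm wide (y), two small black dials on top. 86 mm long (x) up to 40 mm above its origin (the shoulders); from there to 70 mm a nose 45 mm long, x=-22.5..22.5, that fingers can straddle front and back above the shoulders; dials 4 mm more. Origin: centre of underside, 5.5 mm above bench; axes as the plate's. Starts 6 to 9 mm from the neighbour on each side.
- wide_a: Light grey two-lever breaker, 36 mm wide (y); shoulders and nose as the narrow unit's, levers up to 11 mm above the nose. Origin: centre of underside, axes as the plate's. It can be in any place of the row. At the start the gap from a wide unit to another, or to an end stop, is 1 to 5 mm.
- wide_b: The second two-lever breaker, identical to wide_a.
- end_stop: Loose grey end stop, right end of the row: 12 mm wide (y), 56 mm long (x), solid from 6 to 44 mm above its origin. Origin: centre of underside, 5.5 mm above bench; axes as the plate's. Slides along y. Its flat right face, to be pressed to the left (+y), is 6 mm right of its origin. With the row and spacer fully closed its origin is at y=-38 mm in the plate's frame. A firm push is about 10 N.
- spacer: Loose thin spacer, 9 mm (its y), 30 g, outline as the units: 86 mm long (x) to 40 mm above its origin, then a 45 mm nose to 70 mm, to grip front and back. Groove below: 40 mm wide, 6 mm deep, straddles the 35 mm rail. Origin: centre of underside. Starts upright on the rail off-cut, x roughly away from robot, origin 1.5 mm above bench. Seated on the plate's rail: 5.5 mm, level with the narrow unit.
- rail_offcut: Fixed 130 mm piece of the same rail lying on the bench, right of the plate, with the spacer upright on it. Origin: centre of underside; y along it. Rail top 7.5 mm above bench. At y=-42 mm a similar but 18 mm thick blank is fixed on it; not wanted.
- screwdriver: Small screwdriver, 108 mm long, 14 mm thick, lying on the front part of the plate about 75 mm in front of the rail's centre line; to be left alone. Origin: underneath its middle.
Not all that is in view belongs to the job. Leave any purple or yellow look-alike of the spacer alone.

How it is judged:
On the way, in this order (a step that is already met when the one before it is completed fails the run):
1. the narrow unit is butted flush against its left-hand neighbour (gap under 1.5 mm) ((y of narrow_unit in the frame of wide_a between -0.033 and -0.03 m or y of narrow_unit in the frame of wide_b between -0.033 and -0.03 m or y of narrow_unit in the frame of mount_plate above 0.061 m)), for 0.2 s.
2. the spacer stands fully down on the plate's rail in the gap directly to the right of the narrow unit, released (y of spacer in the frame of narrow_unit between -0.03 and -0.0155 m and x of spacer in the frame of narrow_unit between -0.004 and 0.004 m and z of spacer in the frame of narrow_unit between -0.003 and 0.002 m and angle between spacer's own z axis and vertical below 0.12 rad and contact force between the fingers and spacer below 0.3 N), for 0.2 s.
At the end, for the whole second after the job is handed in: The spacer stands upright and fully down (1.5 mm) on the rail, flush (2 mm) with the right side of the narrow unit; the row is closed up (all gaps together under 2.5 mm); the fingers still press the end stop with over 4 N and over 4 N passes through the spacer (y of spacer in the frame of narrow_unit between -0.02 and -0.016 m and x of spacer in the frame of narrow_unit between -0.004 and 0.004 m and z of spacer in the frame of narrow_unit between -0.003 and 0.0015 m and angle between spacer's own z axis and vertical below 0.04 rad and angle between the y axis of spacer and the y axis of mount_plate, either way round below 0.04 rad and y of end_stop in the frame of mount_plate above -0.0405 m and contact force between the fingers and end_stop above 4 N and contact force between spacer and narrow_unit above 4 N and linear speed of spacer below 0.01 m/s); the arm keeps its last pose, push and grip.
It fails at once if the screwdriver on the plate is shoved more than 30 mm (distance of screwdriver from where it was at the start of the episode above 0.03 m).
It also fails if it takes over 61 s, if anything falls off the work surface, if the arm or the gripper's body presses on something with over 40 N, if the wrist force passes 120 N, or if a joint passes its speed limit or range.

## Robot

A 6-joint arm with a two-finger parallel gripper is mounted at the origin on a cart in front of the work surface, level with it; the furniture and walls round the work are solid. World frame = base frame: x ahead of the robot, y to its left, z up, the work surface at z = 0. Lengths are in m, angles in rad, forces in N, time in s.
With the tool pointing down it reaches from about 0.4 to 0.825 m from the base axis. Payload 7 kg.
Tool frame: the origin (TCP) lies between the finger pads; the fingertips stand 22 mm ahead of it and the grasp point (between the pads) lies 3 mm ahead of it (arm.tip_reach is the distance from the TCP to the fingertips, in m); z points along the fingers, y is the line along which they close (so a half turn about z gives the same grasp; the last joint's range is limited). The gripper opens to 88 mm and grips with 3 to 60 N. Pads are 19 mm wide; open, the fingers measure 130 mm over their backs; the gripper's body (78 mm by 193 mm) begins 47 mm behind the grasp point.
Start: joints at [1.529, 0.359, 0.012, 0, -1.224, -0.288], TCP at [0.219, 0.639, 0.249] pointing down, gripper open.
Joint ranges: [-3.07, 3.07], [-1.43, 2.12], [-1.02, 1.25], [-3.03, 1.67], [-3.05, -0], [-3.03, 3.03]. Speed limits (rad/s): [2.39, 2.39, 3.01, 3.14, 3.14, 3.14].

## Interface

Orientations are given as [roll, pitch, yaw] about the fixed x, y, z axes, in that order (R = Rz(yaw) Ry(pitch) Rx(roll)).
In Python, from station import arm, viewer gives the robot as it stands. The module is installed in compiled form; this text tells all that it offers.
- The arm moves only by the tool apply_moves, never from a script. Its argument "commands" is a list that holds one entry, the list of rows, each a list of 5 numbers: the closure, from -1 (fully open) to 1 (shut), then the shift along the world's x, y, z as a fraction of full scale, then the turn about the world's z as a fraction of full scale. In form: [[[fingers, tx, ty, tz, yaw], ...]]. A call has 1 to 12 rows; each row shifts and turns the commanded pose from where the row before left it; what a row does not reach is not made up. Full scale, the value 1, is 20 cm for a shift and pi rad for a turn. A row lasts 1/10 s, in which the tool goes at most 50 mm and 8.59 degrees, less where a joint would pass 70% of its speed; a pose out of reach is approached as far as the arm can. A call with a number of a shift or a turn outside -1 to 1 is refused whole. A call with a gripper value outside its range is refused whole. The fingers move at their own pace and stop on an object; "force" is the grip in N (left out, the last holds). Time passes only in rows, so rows that do not move let the fingers close. It gives the time, the measured TCP pose, the force, the opening and the grip force at its end, in the units of the state.
- arm.get_state(): the state, without advancing time (a new reading comes with each control period).
- viewer.grab_frame(name): name is "scene" or "top"; returns a dict with "image" (384x512x3 uint8, blue, green, red), "mtx" (3x3 intrinsics, pixels), "k1" (the pictures are not rectified: a ray, as slopes to the right and down, at radius r is drawn at 1 + k1 r^2 times it, then the intrinsics apply), "rvec" (rotation vector, rad) and "tvec" (3), from world to camera coordinates, as OpenCV has them. Camera axes: x right, y down, z forward; pixel columns grow to the right and rows downward; lengths in m; the calibration is good to about 2 mm. A picture is of the moment at which its call begins. There is no depth.
- arm.job_done(): hands the job in; it is judged then, once.
The state is a dict: "t": time; "q": joint angles; "qd": joint speeds; "joint_efforts": joint torques, N m; "eef_pos": TCP position; "ee_rot": TCP orientation; "force": force on the tool from outside, world axes, zero at the start; "moment": the same for the moment, N m; "width": finger opening in m; "gripper_force": force on a finger pad.
Only numpy, scipy, OpenCV 4.12 (cv2) and the standard library are available. Lean on these libraries where they do the work, as an engineer would, in place of code of your own. Each camera call takes 0.05 s, during which the arm holds its last target. There are 200 camera calls.

## Working session

There is one attempt and no reset: what is moved stays moved. The work goes in short steps, Python scripts to look and compute and a tool call to move; the robot and the scene stay as the last step left them, time stands still between calls to the robot, and variables do not carry over. Pictures are saved under pics/ and viewed, at most 10 in all, crops included, and the job is handed in when it is done.

Besides the shell and the picture viewer there is one more tool, called after "Request:" by a JSON object that holds its "fn" and its "kwargs". apply_moves: Moves the arm, as the interface text tells. Shift numbers are shares of 20 cm and turn numbers shares of pi rad, none past 1 either way. Its arguments: {"type":"object","properties":{"commands":{"type":"array","items":{"type":"array","items":{"type":"array","items":{"type":"number"}}}},"force":{"type":"number"}},"required":["commands"]}

```bash
mkdir -p pics
cat > h.py <<'E'
import numpy as np, cv2
from station import arm, viewer
def grab(n,save=None):
    f=viewer.grab_frame(n)
    if save: cv2.imwrite('pics/'+save,f['image'])
    return f
def ray(f,uv):
    K=np.array(f['mtx']);k=f['k1']
    d=cv2.undistortPoints(np.array([[uv]],float),K,np.array([k,0,0,0.]))[0,0]
    R=cv2.Rodrigues(np.array(f['rvec'],float))[0];t=np.array(f['tvec'],float).ravel()
    return -R.T@t, R.T@np.array([d[0],d[1],1])
def onz(f,uv,z):
    c,d=ray(f,uv); return c+d*(z-c[2])/d[2]
def tri(f,a,g,b):
    c1,d1=ray(f,a);c2,d2=ray(g,b)
    s=np.linalg.lstsq(np.c_[d1,-d2],c2-c1,rcond=None)[0]
    p,q=c1+s[0]*d1,c2+s[1]*d2
    return (p+q)/2,np.linalg.norm(p-q)
def proj(f,P):
    return cv2.projectPoints(np.array(P,float).reshape(-1,1,3),np.array(f['rvec'],float),np.array(f['tvec'],float),np.array(f['mtx']),np.array([f['k1'],0,0,0.]))[0][:,0]
E
python3 - <<'E'
from h import *
for n in('scene','top'):
    f=grab(n,n+'0.png'); c,d=ray(f,(256,192)); print(n,c,d,f['k1'],f['mtx'][0][0])
s=arm.get_state();print(s)
E
```

```text
scene [ 0.28500086 -0.72121149  0.47042671] [ 0.43680819  0.7552918  -0.48872345] -0.11402868675549026 369.41313027358206
top [ 0.53706823 -0.07731816  0.92788964] [ 0.12626079  0.00781209 -0.99207098] -0.15400041477853696 427.4718405157171
{'t': 0.1, 'q': array([ 1.52910132e+00,  3.59288204e-01,  1.11924347e-02, -2.71872412e-04,
       -1.22408886e+00, -2.88120721e-01]), 'qd': array([ 9.94958463e-04, -3.22606438e-03,  2.13893817e-03, -3.76606467e-05,
       -1.62051501e-03,  1.80567338e-03]), 'joint_efforts': array([-2.94195153e-03, -5.84161162e+01,  2.93750954e+01,  7.01545447e+00,
        1.02027258e-02, -5.37415565e-05]), 'eef_pos': array([0.21850329, 0.63825725, 0.24775872]), 'ee_rot': array([ 3.14018895e+00, -1.49458754e-04, -3.29908183e-01]), 'force': array([-0.66714159,  0.10192774, -0.37426903]), 'moment': array([-0.03181139,  0.00675992,  0.00570899]), 'gripper_force': 0.0, 'width': 0.08762884393115168}
```

View pics/scene0.png

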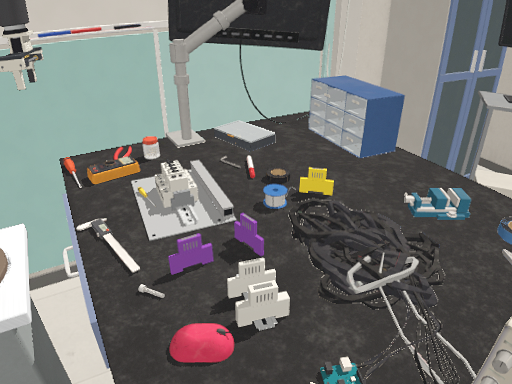

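View pics/top0.png

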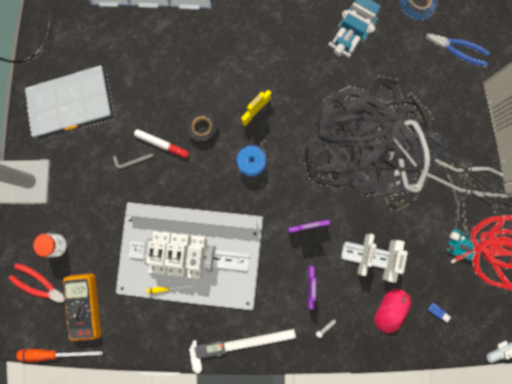

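Top view: the plate is at (190,256) and the off-cut at (375,258). Possible spacers are the white thin one (368,256), the thick white blank (395,260), purple at (310,226) and (312,287), and yellow at (256,107). I choose the thin white one and check it in a crop.

Run:
```python
import cv2,numpy as np
t=cv2.imread('pics/top0.png');s=cv2.imread('pics/scene0.png')
R=lambda im,k:cv2.resize(im,None,fx=k,fy=k,interpolation=cv2.INTER_CUBIC)
a=R(t[195:315,110:270],5)
cv2.imwrite('pics/a.png',a)
b=R(t[225:290,335:415],5); c=R(s[150:245,125:245],3.3); d=R(s[250:335,215:300],3.3)
o=np.zeros((600,800,3),np.uint8)
o[:325,:400]=b; o[:c.shape[0],402:402+c.shape[1]]=c[:, :398]; 
o[328:328+min(272,d.shape[0]),:d.shape[1]]=d[:272]
cv2.imwrite('pics/b.png',o)
```

```text
(no output)
```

View pics/a.png

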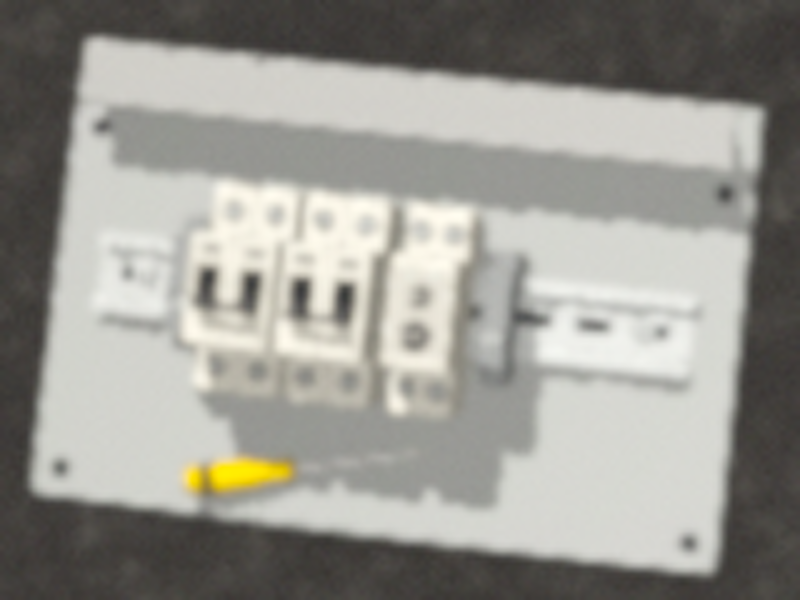

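View pics/b.png

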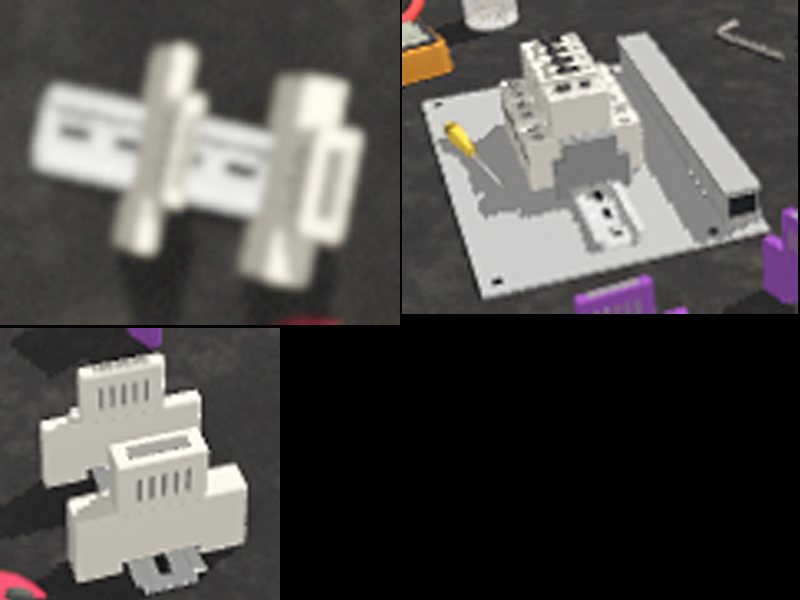

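The crops confirm the choice: the white thin one at (368,257) is the spacer and the thick blank is at (395,260). The row from the left is wide, wide, narrow (nose about (195,258)), then the grey end stop at (209,258). The screwdriver lies in front at (160,290).

```bash
cat > plate.py <<'E'
from h import *
def quad(mask):
    c=max(cv2.findContours(mask,cv2.RETR_EXTERNAL,cv2.CHAIN_APPROX_NONE)[0],key=cv2.contourArea)
    h=cv2.convexHull(c)
    for e in np.arange(2,25,.5):
        a=cv2.approxPolyDP(h,e,True)
        if len(a)==4: break
    a=a[:,0].astype(float)
    # refine: fit lines per side
    pts=c[:,0].astype(float);L=[]
    for i in range(4):
        p,q=a[i],a[(i+1)%4];d=(q-p)/np.linalg.norm(q-p);n=np.array([-d[1],d[0]])
        s=(pts-p)@d/np.linalg.norm(q-p);m=(abs((pts-p)@n)<2)&(s>.1)&(s<.9)
        vx,vy,x0,y0=cv2.fitLine(pts[m].astype(np.float32),cv2.DIST_HUBER,0,.01,.01).ravel()
        L.append(np.cross([x0,y0,1],[x0+vx,y0+vy,1]))
    out=[]
    for i in range(4):
        x=np.cross(L[i-1],L[i]);out.append(x[:2]/x[2])
    return np.array(out)
E
python3 - <<'E'
from plate import *
f=grab('top','t1.png');im=f['image']
g=im.min(2).copy();m=np.zeros_like(g);m[195:320,105:275]=(g[195:320,105:275]>95)*255
m=cv2.morphologyEx(m,cv2.MORPH_CLOSE,np.ones((5,5)))
q=quad(m);print(q)
fl=q[np.argsort(q[:,1]-0.12*q[:,0])][-2:];fl=fl[np.argsort(fl[:,0])]
P=[onz(f,p,.004) for p in fl];print(P)
y=P[0]-P[1];print(np.linalg.norm(y));y/=np.linalg.norm(y);x=np.array([y[1],-y[0],0])
O=(P[0]+P[1])/2+.1*x;yaw=np.arctan2(x[1],x[0]);print('plate',O,'yaw',yaw,np.degrees(yaw))
bk=[p for p in q if p.tolist() not in fl.tolist()]
for p in bk: 
    w=onz(f,p,.034)-O;print('back duct corner local',w@x,w@y)
# crop points in crop a -> local at given z
for n,c,z in [('narTL',(392,258),.0755),('narTR',(467,262),.0755),('narBL',(380,360),.0755),('narBR',(455,372),.0755),('esTL',(478,250),.0495),('esTR',(525,256),.0495),('esBL',(470,372),.0495),('esBR',(503,378),.0495),('rail R end',(690,345),.0115),('rail L',(97,280),.0115)]:
    w=onz(f,(c[0]/5+110-.4,c[1]/5+195-.4),z)-O;print(n,(w@x*1e3).round(1),(w@y*1e3).round(1))
for n,c in [('sp nose top TL',(180,88)),('TR',(210,95)),('BL',(158,195)),('BR',(188,210))]:
    print(n,onz(f,(c[0]/5+335-.4,c[1]/5+225-.4),.0715))
for n,c in [('sh bot L',(117,245)),('sh bot R',(155,255)),('sh top L',(155,42)),('sh top R',(198,46))]:
    print(n,onz(f,(c[0]/5+335-.4,c[1]/5+225-.4),.0415))
for n,c in [('rail TL',(48,88)),('rail BL',(33,170)),('rail mid T',(150,105)),('rail BR',(240,215))]:
    print(n,onz(f,(c[0]/5+335-.4,c[1]/5+225-.4),.0075))
E
```

```text
[[126.10473962 201.72081164]
 [262.77631455 215.87501113]
 [253.08155038 310.0378636 ]
 [114.72325436 293.77617228]]
[array([0.43133138, 0.23870716, 0.004     ]), array([ 0.40087891, -0.06366889,  0.004     ])]
0.3039056201338236
plate [0.51560183 0.07749876 0.004     ] yaw -0.10037215535808205 -5.750900882649514
back duct corner local 0.10129224774475756 0.14135814357638662
back duct corner local 0.10059860469635754 -0.15261328462684026
narTL 22.3 -10.1
narTR 23.9 -40.2
narBL -18.5 -9.8
narBR -20.0 -40.2
esTL 28.8 -40.8
esTR 28.4 -60.4
esBL -21.1 -42.9
esBR -22.0 -56.7
rail R end -2.4 -130.5
rail L -2.3 128.6
sp nose top TL [ 0.54397221 -0.30100192  0.0715    ]
TR [ 0.54103986 -0.3132664   0.0715    ]
BL [ 0.50126682 -0.29115568  0.0715    ]
BR [ 0.49511778 -0.30330612  0.0715    ]
sh bot L [ 0.4796181  -0.28106698  0.0415    ]
sh bot R [ 0.47527697 -0.29698949  0.0415    ]
sh top L [ 0.56343122 -0.29866583  0.0415    ]
sh top R [ 0.56161888 -0.31691064  0.0415    ]
rail TL [ 0.54497467 -0.25990459  0.0075    ]
rail BL [ 0.50988187 -0.25282854  0.0075    ]
rail mid T [ 0.53728964 -0.30435783  0.0075    ]
rail BR [ 0.48949743 -0.34308852  0.0075    ]
```

Run:
```python
from h import *
f=grab('top');g=grab('scene')
T=lambda c,o:(c[0]/5+o[0]-.4,c[1]/5+o[1]-.4)
S=lambda c,o:(c[0]/3.3+o[0]-.35,c[1]/3.3+o[1]-.35)
print('sp near',tri(f,T((173,203),(335,225)),g,S((80,41),(215,250))))
print('sp far',tri(f,T((195,92),(335,225)),g,S((163,27),(215,250))))
# end stop right face top corners: scene crop c placed at x402
print('es far R',tri(f,T((522,258),(110,195)),g,S((618-402,133),(125,150))))
print('es near R',tri(f,T((500,378),(110,195)),g,S((557-402,143),(125,150))))
```

```text
sp near (array([ 0.49799425, -0.29708237,  0.07200502]), np.float64(5.272641147565277e-05))
sp far (array([ 0.54156551, -0.3069961 ,  0.0705271 ]), np.float64(0.001672347851471317))
es far R (array([0.5344228 , 0.01693469, 0.0478462 ]), np.float64(0.005472197917262346))
es near R (array([0.48810304, 0.0245958 , 0.04862095]), np.float64(0.00036440837711063556))
```

Run:
```python
import cv2,numpy as np
s=cv2.imread('pics/scene0.png')
a=cv2.resize(s[155:215,150:225],None,fx=8,fy=8,interpolation=cv2.INTER_CUBIC);cv2.imwrite('pics/c.png',a)
```

```text
(no output)
```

View pics/c.png

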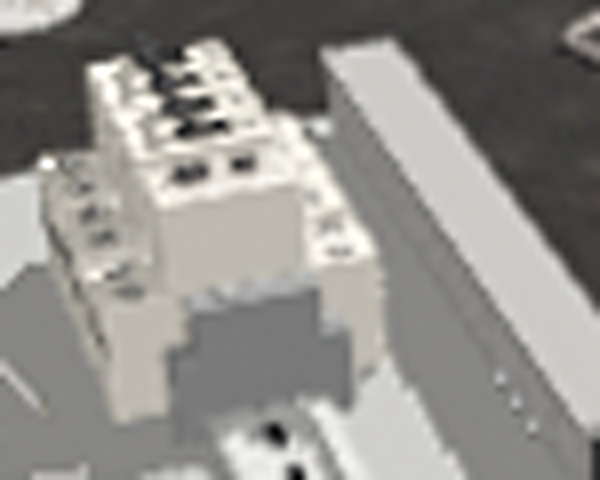

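Scene crop: the narrow nose's right top edge runs (160,205) to (305,182), i.e. pixels (169.5,180.1) to (187.6,177.3). The grey end stop stands just right of it.

Run:
```python
from h import *
g=grab('scene');f=grab('top')
O=np.array([.5156,.0775,0]);w=-.1004;x=np.array([np.cos(w),np.sin(w),0]);y=np.array([-np.sin(w),np.cos(w),0])
for n,c,z in [('nr near',(160,205),.0755),('nr far',(305,182),.0755),('nl near',(135,160),.0755),('nl far',(268,132),.0755),('es topL',(195,300),.0495),('es topR',(320,278),.0495)]:
    p=onz(g,(c[0]/8+150-.44,c[1]/8+155-.44),z);d=p-O;print(n,p.round(4),(d@x*1e3).round(1),(d@y*1e3).round(1))
T=lambda c,o:(c[0]/5+o[0]-.4,c[1]/5+o[1]-.4)
for a,b in [((467,262),(305,182)),((455,372),(160,205))]:
    print(tri(f,T(a,(110,195)),g,(b[0]/8+150-.44,b[1]/8+155-.44)))
for yl in(-20,-25,-30): print(yl,O+y*yl/1e3)
```

```text
nr near [0.4909 0.0382 0.0755] -20.6 -41.6
nr far [0.5332 0.0308 0.0755] 22.2 -44.7
nl near [0.4937 0.0705 0.0755] -21.0 -9.2
nl far [0.5354 0.0684 0.0755] 20.6 -7.0
es topL [0.4941 0.0245 0.0495] -16.1 -54.9
es topR [0.531  0.0187 0.0495] 21.2 -56.9
(array([0.53506583, 0.03550905, 0.07297859]), np.float64(0.0005444506694135301))
(array([0.49148467, 0.03968378, 0.0746844 ]), np.float64(0.0003184476295402088))
-20 [0.51359537 0.05760072 0.        ]
-25 [0.51309421 0.0526259  0.        ]
-30 [0.51259306 0.04765108 0.        ]
```

Request:
{"fn": "apply_moves", "kwargs": {"commands": [[[-1,0.1055,-0.2095,0,-0.0474],[-1,0.1055,-0.2095,0,-0.0474],[-1,0.1055,-0.2095,0,-0.0474],[-1,0.1055,-0.2095,0,-0.0474],[-1,0.1055,-0.2095,0,-0.0474],[-1,0.1055,-0.2095,0,-0.0474],[-1,0.1055,-0.2095,0,-0.0474],[-1,0.1055,-0.2095,0,-0.0474],[-1,0.1055,-0.2095,0,-0.0474],[-1,0.1055,-0.2095,0,0],[-1,0.1055,-0.2095,0,0],[-1,0.1055,-0.2095,0,0]]]}}

```text
t: 1.55
eef_pos: [0.4723, 0.134, 0.249]
ee_rot: [-3.141, 0.001, -1.67]
force: [0.8, 0.5, -0.6]
width: 0.0878
gripper_force: 0.0
```

Request:
{"fn": "apply_moves", "kwargs": {"commands": [[[-1,0.1055,-0.2095,0,0],[-1,0.1055,-0.2095,0,0],[-1,0,0,-0.2,0],[-1,0,0,-0.2,0],[-1,0,0,-0.1,0],[-1,0,0,0,0],[-1,0,0,0,0]]]}}

```text
t: 2.25
eef_pos: [0.5145, 0.0521, 0.1492]
ee_rot: [-3.141, -0.0, -1.67]
force: [0.5, -0.3, -0.0]
width: 0.0879
gripper_force: 0.0
```

Request:
{"fn": "apply_moves", "kwargs": {"commands": [[[-1,0,0,-0.125,0],[-1,0,0,-0.125,0],[-1,0,0,-0.125,0],[-1,0,0,0,0],[0.2,0,0,0,0],[0.2,0,0,0,0],[0.2,0,0,0,0],[0.2,0,0,0,0]]], "force": 5}}

```text
t: 3.05
eef_pos: [0.5146, 0.0523, 0.0747]
ee_rot: [-3.14, 0.001, -1.67]
force: [0.3, -0.7, -0.3]
width: 0.0609
gripper_force: 0.0
```

Request:
{"fn": "apply_moves", "kwargs": {"commands": [[[1,0,0,0,0],[1,0,0,0,0],[1,0,0,0,0],[1,0,0,0,0],[1,0,0,0,0]]], "force": 8}}

```text
t: 3.55
eef_pos: [0.5141, 0.052, 0.0738]
ee_rot: [-3.141, 0.0, -1.67]
force: [-1.5, 0.7, 5.7]
width: 0.0447
gripper_force: 8.0
```

Request:
{"fn": "apply_moves", "kwargs": {"commands": [[[1,0.0008,0.0075,0,0],[1,0.0008,0.0075,0,0],[1,0.0008,0.0075,0,0],[1,0.0008,0.0075,0,0],[1,0,0,0,0]]]}}

```text
t: 4.05
eef_pos: [0.5147, 0.0581, 0.0738]
ee_rot: [-3.141, -0.0, -1.67]
force: [-2.1, 0.9, 5.3]
width: 0.0445
gripper_force: 8.0
```

Request:
{"fn": "apply_moves", "kwargs": {"commands": [[[1,0.0005,0.005,0,0],[1,0.0005,0.005,0,0],[1,0,0,0,0]]]}}

```text
t: 4.35
eef_pos: [0.5149, 0.06, 0.0738]
ee_rot: [-3.141, -0.0, -1.67]
force: [-2.1, 0.1, 5.4]
width: 0.0449
gripper_force: 8.0
```

Request:
{"fn": "apply_moves", "kwargs": {"commands": [[[1,0.0005,0.005,0,0],[1,0.0005,0.005,0,0],[1,0,0,0,0]]]}}

```text
t: 4.65
eef_pos: [0.5151, 0.0619, 0.0738]
ee_rot: [-3.141, -0.0, -1.67]
force: [-1.8, -1.0, 5.1]
width: 0.045
gripper_force: 8.0
```

Request:
{"fn": "apply_moves", "kwargs": {"commands": [[[1,0.0005,0.005,0,0],[1,0.0005,0.005,0,0],[1,0.0005,0.005,0,0],[1,0,0,0,0]]]}}

```text
t: 5.05
eef_pos: [0.5154, 0.0648, 0.0738]
ee_rot: [-3.142, -0.0, -1.67]
force: [-1.4, -1.1, 5.8]
width: 0.045
gripper_force: 8.0
```

Request:
{"fn": "apply_moves", "kwargs": {"commands": [[[1,0.0003,0.003,0,0],[1,0.0003,0.003,0,0],[1,0,0,0,0]]]}}

```text
t: 5.35
eef_pos: [0.5154, 0.065, 0.0738]
ee_rot: [3.141, -0.002, -1.67]
force: [0.1, -6.8, 4.9]
width: 0.0447
gripper_force: 8.0
```

Request:
{"fn": "apply_moves", "kwargs": {"commands": [[[1,0.0003,0.003,0,0],[1,0.0003,0.003,0,0],[1,0,0,0,0]]]}}

```text
t: 5.65
eef_pos: [0.5154, 0.0656, 0.0737]
ee_rot: [3.141, -0.003, -1.67]
force: [3.2, -10.6, 3.4]
width: 0.0448
gripper_force: 8.0
```

Run:
```python
from h import *
f=grab('top','t2.png');g=grab('scene','s2.png')
R=lambda im,k:cv2.resize(im,None,fx=k,fy=k,interpolation=cv2.INTER_CUBIC)
o=np.zeros((300,800,3),np.uint8)
o[:,:400]=R(f['image'][225:300,130:230],4);o[:,400:]=R(g['image'][150:225,135:235],4)
cv2.imwrite('pics/d.png',o)
```

```text
(no output)
```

View pics/d.png

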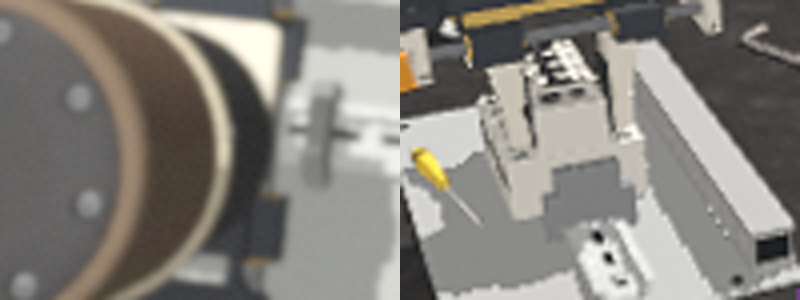

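The right panel shows the fingers straddling the narrow nose. The row is closed to the left and a wider gap has opened before the end stop (left panel, 322,125). Next I release it and go to the spacer.

Request:
{"fn": "apply_moves", "kwargs": {"commands": [[[1,-0.0004,-0.004,0,0],[-1,0,0,0,0],[-1,0,0,0,0],[-1,0,0,0,0],[-1,0,0,0,0],[-1,0,0,0.2,0],[-1,0,0,0.2,0],[-1,0,0,0.1,0]]]}}

```text
t: 6.55
eef_pos: [0.5167, 0.0672, 0.1768]
ee_rot: [-3.138, 0.002, -1.669]
force: [-0.6, -0.3, 0.7]
width: 0.0871
gripper_force: 0.0
```

Request:
{"fn": "apply_moves", "kwargs": {"commands": [[[-1,0.002,-0.206,0,-0.0123],[-1,0.002,-0.206,0,-0.0123],[-1,0.002,-0.206,0,-0.0123],[-1,0.002,-0.206,0,0],[-1,0.002,-0.206,0,0],[-1,0.002,-0.206,0,0],[-1,0.002,-0.206,0,0],[-1,0.002,-0.206,0,0],[-1,0.002,-0.206,0,0],[-1,0,0,0,0]]]}}

```text
t: 7.55
eef_pos: [0.5187, -0.3081, 0.1729]
ee_rot: [3.141, -0.001, -1.79]
force: [-0.4, -0.0, -0.4]
width: 0.0874
gripper_force: 0.0
```

Run:
```python
from h import *
f=grab('top','t3.png');g=grab('scene','s3.png');print(arm.get_state()['eef_pos'],arm.get_state()['ee_rot'])
R=lambda im,k:cv2.resize(im,None,fx=k,fy=k,interpolation=cv2.INTER_CUBIC)
o=np.zeros((600,800,3),np.uint8)
o[:300,:400]=R(f['image'][225:285,140:220],5);o[:300,400:]=R(g['image'][155:215,150:230],5)
o[300:,:400]=R(g['image'][215:340,180:347],2.4)[:300,:400]
cv2.imwrite('pics/e.png',o)
```

```text
[ 0.51863303 -0.30501148  0.1728945 ] [ 3.14061544e+00  2.27488248e-04 -1.78811981e+00]
```

View pics/e.png

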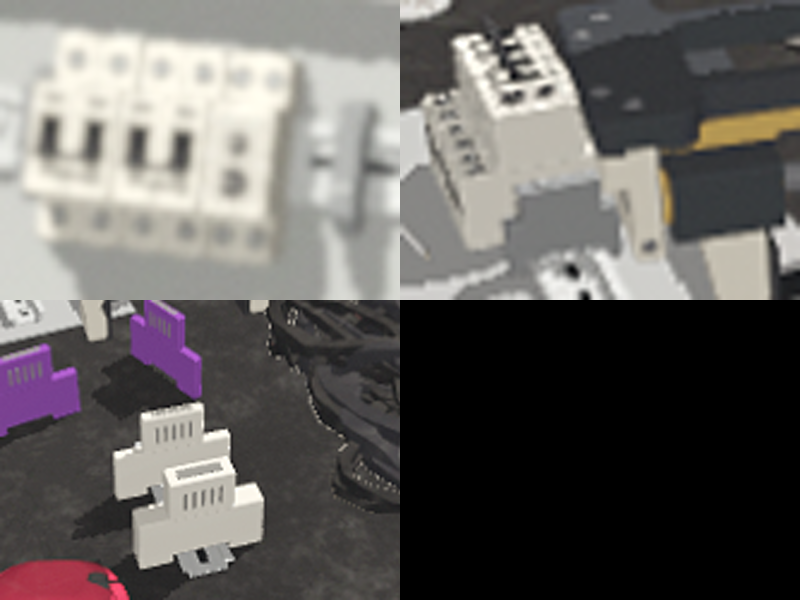

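Picture e: wide, wide and narrow are now flush, and a gap shows between the narrow unit and the end stop (345,160 in the crop). The spacer and blank stand undisturbed.

Request:
{"fn": "apply_moves", "kwargs": {"commands": [[[-1,0,0,-0.17,0],[-1,0,0,-0.17,0],[-1,0,0,-0.165,0],[-1,0,0,0,0],[-1,0,0,0,0]]]}}

```text
t: 8.15
eef_pos: [0.5194, -0.3034, 0.073]
ee_rot: [3.141, -0.0, -1.784]
force: [1.1, 0.3, 0.7]
width: 0.0873
gripper_force: 0.0
```

Request:
{"fn": "apply_moves", "kwargs": {"commands": [[[-1,-0.002,-0.0125,-0.01,0],[0.5,0,0,0,0],[0.5,0,0,0,0],[1,0,0,0,0],[1,0,0,0,0],[1,0,0,0,0],[1,0,0,0,0]]], "force": 15}}

```text
t: 8.85
eef_pos: [0.5187, -0.3067, 0.0706]
ee_rot: [3.142, -0.0, -1.786]
force: [0.5, 0.5, 0.3]
width: 0.0456
gripper_force: 0.2
```

Request:
{"fn": "apply_moves", "kwargs": {"commands": [[[1,0,0,0,0],[1,0,0,0,0]]]}}

```text
t: 9.05
eef_pos: [0.5187, -0.3067, 0.0706]
ee_rot: [3.141, -0.0, -1.786]
force: [-0.5, -0.3, -0.1]
width: 0.0446
gripper_force: 15.0
```

Gripped (45 mm). Lift it clear.

Request:
{"fn": "apply_moves", "kwargs": {"commands": [[[1,0,0,0.05,0],[1,0,0,0.1,0],[1,0,0,0.2,0],[1,0,0,0.2,0],[1,0,0,0,0]]]}}

```text
t: 9.55
eef_pos: [0.5218, -0.3081, 0.1876]
ee_rot: [-3.131, -0.002, -1.785]
force: [0.9, 0.0, -0.7]
width: 0.0447
gripper_force: 15.0
```

Run:
```python
from h import *
g=grab('scene','s4.png');f=grab('top','t4.png');s=arm.get_state();print(s['eef_pos'],s['ee_rot'],s['width'])
P=proj(g,s['eef_pos'])[0];print(P)
u,v=P.astype(int)
R=lambda im,k:cv2.resize(im,None,fx=k,fy=k,interpolation=cv2.INTER_CUBIC)
o=np.zeros((600,800,3),np.uint8)
o[:,:400]=R(g['image'][v-40:v+60,u-33:u+33],6)[:600,:400][:, :396].copy() if 0 else np.pad(R(g['image'][v-40:v+60,u-33:u+33],6)[:600,:396],((0,0),(0,4),(0,0)))
o[:300,400:]=R(f['image'][225:285,140:220],5)
cv2.imwrite('pics/f.png',o);print(u-33,v-40)
```

```text
[ 0.51929925 -0.30678228  0.18246731] [-3.13826910e+00  1.17159101e-04 -1.78597219e+00] 0.045186839109116944
[252.87291283 204.33608105]
219 164
```

View pics/f.png

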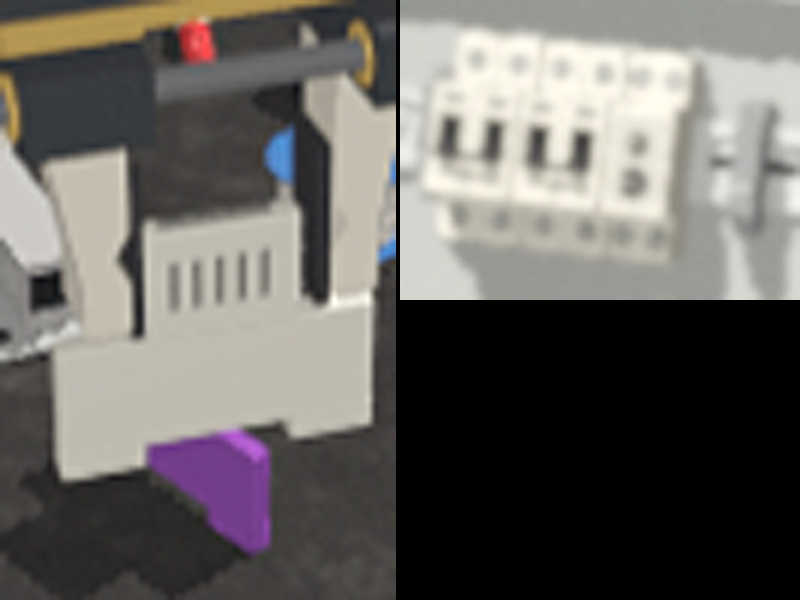

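Run:
```python
from h import *
g=grab('scene');f=grab('top');s=arm.get_state();t=s['eef_pos'];w=s['ee_rot'][2]+np.pi/2
sx=np.array([np.cos(w),np.sin(w),0]);sy=np.array([-np.sin(w),np.cos(w),0])
for c in[(145,232),(298,212)]:
    p=onz(g,(c[0]/6+219-.42,c[1]/6+164-.42),t[2]+.001)-t;print('spacer R face, tool-local',(p@sx*1e3).round(1),(p@sy*1e3).round(1))
O=np.array([.5154,.065,0]);w=-.1;x=np.array([np.cos(w),np.sin(w),0]);y=np.array([-np.sin(w),np.cos(w),0])
def L(n,f,uv,z):
    d=onz(f,uv,z)-O;print(n,(d@x*1e3).round(1),(d@y*1e3).round(1))
T=lambda c:((c[0]-400)/5+140-.4,c[1]/5+225-.4)
for n,c,z in[('nose L',(608,150),.0755),('nose R',(684,150),.0755),('nose R at es height?',(708,150),.0455),('esL',(739,165),.0495),('esR',(770,165),.0495)]:L(n,f,T(c),z)
S=lambda c:((c[0]-400)/5+150-.4,c[1]/5+155-.4)
for n,c,z in[('scene nose R near',(492,113),.0755),('far',(583,97),.0755),('es R near',(517,190),.0495),('es R far',(600,180),.0495)]:L(n,g,S(c),z)
# profile in top along row through nose middle
im=f['image'].astype(int).mean(2)
for lx in(-8,0):
  for z,r in((.0755,range(2,-34,-2)),(.0495,range(-14,-64,-2))):
    P=proj(f,[O*[1,1,0]+x*lx/1e3+y*k/1e3+[0,0,z] for k in r])
    print(z,[(k,int(cv2.getRectSubPix(im.astype(np.float32),(1,1),tuple(map(float,p)))[0,0])) for k,p in zip(r,P)])
```

```text
spacer R face, tool-local -11.1 12.5
spacer R face, tool-local 29.3 10.4
nose L 3.2 14.2
nose R 6.4 -16.3
nose R at es height? 6.4 -21.8
esL 1.8 -35.7
esR 3.2 -48.4
scene nose R near -21.7 -12.3
far 22.5 -13.6
es R near -19.8 -44.1
es R far 18.5 -50.7
0.0755 [(2, 137), (0, 139), (-2, 166), (-4, 201), (-6, 220), (-8, 218), (-10, 199), (-12, 168), (-14, 144), (-16, 139), (-18, 148), (-20, 161), (-22, 171), (-24, 174), (-26, 177), (-28, 189), (-30, 208), (-32, 222)]
0.0495 [(-14, 146), (-16, 159), (-18, 170), (-20, 174), (-22, 175), (-24, 183), (-26, 199), (-28, 218), (-30, 226), (-32, 218), (-34, 208), (-36, 202), (-38, 199), (-40, 194), (-42, 170), (-44, 138), (-46, 130), (-48, 150), (-50, 166), (-52, 174), (-54, 185), (-56, 204), (-58, 225), (-60, 237), (-62, 242)]
0.0755 [(2, 206), (0, 215), (-2, 223), (-4, 228), (-6, 231), (-8, 230), (-10, 212), (-12, 175), (-14, 142), (-16, 138), (-18, 147), (-20, 161), (-22, 172), (-24, 175), (-26, 168), (-28, 163), (-30, 171), (-32, 186)]
0.0495 [(-14, 145), (-16, 159), (-18, 170), (-20, 173), (-22, 167), (-24, 154), (-26, 150), (-28, 160), (-30, 170), (-32, 175), (-34, 179), (-36, 182), (-38, 183), (-40, 180), (-42, 166), (-44, 142), (-46, 118), (-48, 110), (-50, 119), (-52, 126), (-54, 134), (-56, 149), (-58, 169), (-60, 191), (-62, 217)]
```

The spacer hangs upright in the fingers. The gap beside the narrow unit is about 20 mm, so I go above it.

Request:
{"fn": "apply_moves", "kwargs": {"commands": [[[1,-0.0036,0.192,0,0.0041],[1,-0.0036,0.192,0,0.0041],[1,-0.0036,0.192,0,0.0041],[1,-0.0036,0.192,0,0.0041],[1,-0.0036,0.192,0,0.0041],[1,-0.0036,0.192,0,0.0041],[1,-0.0036,0.192,0,0.0041],[1,-0.0036,0.192,0,0.0041],[1,-0.0036,0.192,0,0.0041],[1,0,0,0,0],[1,0,0,0,0],[1,0,0,0,0]]]}}

```text
t: 10.95
eef_pos: [0.5117, 0.0383, 0.1798]
ee_rot: [3.14, -0.001, -1.67]
force: [0.3, -0.4, -1.2]
width: 0.0447
gripper_force: 15.0
```

Request:
{"fn": "apply_moves", "kwargs": {"commands": [[[1,0,0,-0.15,0],[1,0,0,0,0],[1,0,0,0,0],[1,0,0,0,0]]]}}

```text
t: 11.35
eef_pos: [0.5127, 0.0384, 0.1514]
ee_rot: [-3.141, 0.0, -1.671]
force: [0.9, 0.5, -0.2]
width: 0.0445
gripper_force: 15.0
```

Run:
```python
from h import *
s=arm.get_state();g=grab('scene','s5.png');t=s['eef_pos'];print(t,s['ee_rot'])
w=s['ee_rot'][2]+np.pi/2
x=np.array([np.cos(w),np.sin(w),0]);y=np.array([-np.sin(w),np.cos(w),0])
# predicted pixels: right face corners with spacer centre +4.8 local y
for n,lx,lz in[('nose top',-22.5,1),('nose top',22.5,1),('shoulder',-43,-29),('shoulder',43,-29),('bottom',-43,-69),('bottom',43,-69)]:
    print(n,proj(g,t+x*lx/1e3+y*.0003+[0,0,lz/1e3])[0].round(1))
u,v=proj(g,t)[0].astype(int)-[33,35]
v=max(v,0)
im=cv2.resize(g['image'][v:v+100,u:u+80],None,fx=6,fy=6,interpolation=cv2.INTER_CUBIC);cv2.imwrite('pics/g.png',im);print(u,v)
```

```text
[0.51274276 0.03837435 0.15143563] [-3.14084982e+00  2.83176224e-05 -1.67077073e+00]
nose top [165.2 149.3]
nose top [184.7 146.1]
shoulder [157.8 163.1]
shoulder [194.4 156.6]
bottom [159.9 178.8]
bottom [195.7 172. ]
142 113
```

View pics/g.png

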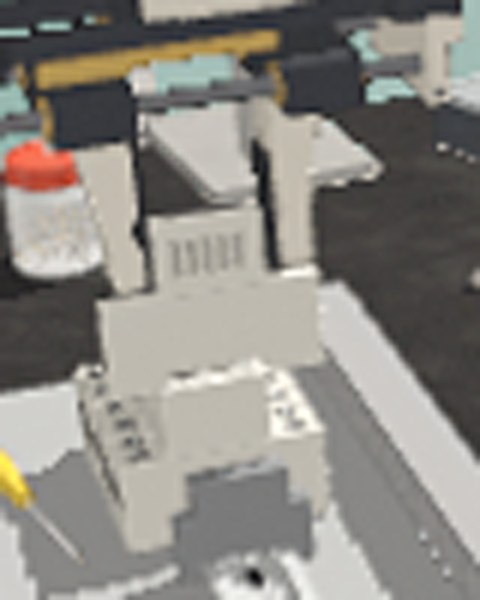

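Picture g: the spacer hangs level above the row, just right of the narrow unit. Its corners lie within about 1 px of the prediction, so I lower it.

Request:
{"fn": "apply_moves", "kwargs": {"commands": [[[1,0,0,-0.12,0],[1,0,0,-0.12,0],[1,0,0,-0.08,0],[1,0,0,-0.02,0],[1,0,0,0,0],[1,0,0,0,0]]]}}

```text
t: 12.0
eef_pos: [0.513, 0.0392, 0.0837]
ee_rot: [-3.14, 0.001, -1.67]
force: [-0.2, -0.1, -0.3]
width: 0.0448
gripper_force: 15.0
```

No contact, so continue.

Request:
{"fn": "apply_moves", "kwargs": {"commands": [[[1,0,0,-0.015,0],[1,0,0,-0.01,0],[1,0,0,-0.01,0],[1,0,0,0,0]]]}}

```text
t: 12.4
eef_pos: [0.5121, 0.0388, 0.0754]
ee_rot: [3.141, -0.0, -1.67]
force: [-0.6, -0.3, 0.1]
width: 0.0451
gripper_force: 15.0
```

Request:
{"fn": "apply_moves", "kwargs": {"commands": [[[1,0,0,-0.005,0],[1,0,0,-0.005,0],[1,0,0,0,0]]]}}

```text
t: 12.7
eef_pos: [0.5123, 0.0389, 0.0743]
ee_rot: [-3.141, -0.0, -1.67]
force: [-4.1, 0.7, 8.7]
width: 0.0451
gripper_force: 15.0
```

Request:
{"fn": "apply_moves", "kwargs": {"commands": [[[-1,0,0,0.001,0],[-1,0,0,0,0],[-1,0,0,0,0],[-1,0,0,0,0],[-1,0,0,0,0],[-1,0,0,0.1,0],[-1,0,0,0.2,0],[-1,0,0,0.1,0],[-1,0,0,0,0]]]}}

```text
t: 13.6
eef_pos: [0.5141, 0.0395, 0.1569]
ee_rot: [-3.136, 0.002, -1.669]
force: [0.1, 0.1, 0.1]
width: 0.0879
gripper_force: 0.0
```

Request:
{"fn": "apply_moves", "kwargs": {"commands": [[[1,-0.0105,-0.105,0,0],[1,-0.0105,-0.105,0,0],[1,0,0,0,0],[1,0,0,0,0],[1,0,0,0,0],[1,0,0,0,0],[1,0,0,0,0],[1,0,0,0,0]]]}}

```text
t: 14.4
eef_pos: [0.5081, -0.0028, 0.1537]
ee_rot: [3.142, -0.0, -1.67]
force: [0.3, 0.3, 0.4]
width: 0.029
gripper_force: 0.0
```

Run:
```python
from h import *
s=arm.get_state();g=grab('scene','s6.png');f=grab('top','t6.png');print(s['eef_pos'],s['width'])
R=lambda im,k:cv2.resize(im,None,fx=k,fy=k,interpolation=cv2.INTER_CUBIC)
o=np.zeros((480,800,3),np.uint8)
o[:,:400]=R(f['image'][220:280,165:215],8);o[:,400:]=R(g['image'][155:215,155:205],8)
cv2.imwrite('pics/i.png',o)
```

```text
[ 0.50808432 -0.00276247  0.15370592] 0.02898444136350372
```

View pics/i.png

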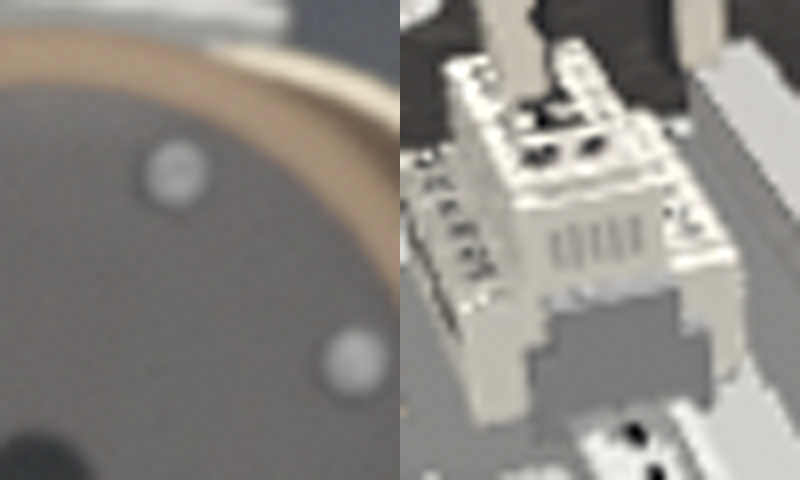

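Picture i: the spacer (the slotted face) is seated level with the narrow nose, with the end stop to its right. Close the fingers and go down beyond the end stop.

Request:
{"fn": "apply_moves", "kwargs": {"commands": [[[1,0,0,-0.05,0],[1,0,0,-0.05,0],[1,0,0,-0.1,0],[1,0,0,-0.15,0],[1,0,0,-0.1,0],[1,0,0,-0.065,0],[1,0,0,0,0],[1,0,0,0,0]]]}}

```text
t: 15.3
eef_pos: [0.5078, -0.0032, 0.0503]
ee_rot: [3.14, -0.001, -1.67]
force: [0.9, -0.5, 0.4]
width: 0.0005
gripper_force: 0.0
```

Request:
{"fn": "apply_moves", "kwargs": {"commands": [[[1,0.002,0.02,0,0],[1,0.002,0.02,0,0],[1,0.002,0.02,0,0],[1,0.001,0.01,0,0],[1,0,0,0,0]]]}}

```text
t: 15.8
eef_pos: [0.5096, 0.0113, 0.0511]
ee_rot: [-3.141, 0.0, -1.669]
force: [0.3, -1.0, -0.2]
width: 0.0004
gripper_force: 0.0
```

Request:
{"fn": "apply_moves", "kwargs": {"commands": [[[1,0.001,0.01,0,0],[1,0.001,0.01,0,0],[1,0.001,0.01,0,0],[1,0.001,0.01,0,0],[1,0,0,0,0]]]}}

```text
t: 16.3
eef_pos: [0.5103, 0.0191, 0.0507]
ee_rot: [3.142, 0.0, -1.67]
force: [0.0, 1.0, -0.8]
width: 0.0005
gripper_force: 0.0
```

Request:
{"fn": "apply_moves", "kwargs": {"commands": [[[1,0.0005,0.005,0,0],[1,0.0005,0.005,0,0],[1,0,0,0,0]]]}}

```text
t: 16.6
eef_pos: [0.5104, 0.021, 0.0507]
ee_rot: [3.142, 0.0, -1.67]
force: [-0.7, -0.6, -0.6]
width: 0.0003
gripper_force: 0.1
```

Request:
{"fn": "apply_moves", "kwargs": {"commands": [[[1,0.0003,0.003,0,0],[1,0.0003,0.003,0,0],[1,0,0,0,0]]]}}

```text
t: 16.9
eef_pos: [0.5105, 0.0216, 0.0507]
ee_rot: [3.141, -0.001, -1.67]
force: [1.0, -4.6, -0.2]
width: 0.0005
gripper_force: 2.2
```

Request:
{"fn": "apply_moves", "kwargs": {"commands": [[[1,0.0003,0.003,0,0],[1,0,0.002,0,0],[1,0,0,0,0],[1,0,0,0,0]]]}}

```text
t: 17.3
eef_pos: [0.5104, 0.0217, 0.0507]
ee_rot: [3.141, -0.002, -1.67]
force: [3.9, -10.4, -0.6]
width: 0.0001
gripper_force: 5.1
```

Request:
{"fn": "apply_moves", "kwargs": {"commands": [[[1,0,0.001,0,0],[1,0,0,0,0],[1,0,0,0,0],[1,0,0,0,0],[1,0,0,0,0]]]}}

```text
t: 17.8
eef_pos: [0.5105, 0.0217, 0.0508]
ee_rot: [3.141, -0.002, -1.67]
force: [3.9, -12.0, -0.5]
width: 0.0005
gripper_force: 5.7
```

Run:
```python
from h import *
s=grab('scene','s7.png');a=arm.get_state();print(a['force'],a['eef_pos'])
R=lambda im,k:cv2.resize(im,None,fx=k,fy=k,interpolation=cv2.INTER_CUBIC)
cv2.imwrite('pics/j.png',R(s['image'][150:225,145:225],8))
```

```text
[  4.41621462 -12.73018144  -0.17919288] [0.5104449  0.02171846 0.05073985]
```

The push holds steady at 12 N against the hard stop, and the end position matches the closed row to within 0.5 mm. Handing in.

```bash
python3 -c "
from station import arm
print(arm.job_done())"
```

```text
the job is handed in; nothing more can be done
None
```

I handed the job in with the narrow unit butted left, the spacer seated and released beside it, and the fingers still holding the closed row at about 12 N; I have no verdict, and I did not view a picture of the final closed state, only the push force and finger position.

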